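# Clear the supply chest and hold its lid at the balance point

### The job

The zinc basket is standing on the lid of the plywood supply chest: hang it by its handle on the double hook of the stand and let go of it. Then grip the steel bow handle of the lid and swing the lid up, without letting it drop or go over backwards, to its balance point just short of upright, where it wants to fall neither shut nor back. Finish still gripping the handle and holding the lid still there, so that I can restock the chest, and leave the candles, the reel and the pliers where they are.

Things in the scene. Friction and masses are not known exactly. Their poses are not given: they have to be found in the camera images.
- chest: Open-topped plywood box, 180 (x) x 280 (y) x 90 mm high, fixed; place and yaw vary. Origin: centre of its underside. Its front (-x) faces the robot. Its lid is a plywood board 190 mm (hinge line to front edge) x 280 x 18 mm, hinged along the top of the back (+x) wall; shut, it lies 90 to 108 mm above the bench and overhangs the front by 10 mm. Lid with handle weigh about 0.65 kg (+-20 %).
- lid: The chest's lid with its bow handle. Origin: middle of the hinge line, 90 mm above the bench and 90 mm behind (+x of) the chest's origin; the hinge line runs along the chest's y. Shut, its axes are those of the chest; they turn with it. The hinge has almost no friction and the lid has no stay: below its balance point it falls shut, above it falls over backwards.
- lid_angle (a joint): Angle of the lid, rad: 0 shut (flat), growing as its front edge comes up; 1.571 upright, 1.95 fully over, on its stop. As the lid's weight lies 9 mm above the hinge line when shut, the balance point is 1.49 rad (85 degrees), a little short of upright; within 0.08 rad of it the lid is practically weightless in the hand.
- lid_grip (a point): Bow of 10 mm round steel bar on the lid's front edge, turning with it. This point: middle of the bar, straight for 104 mm along its y (parallel to the hinge line), 40 mm clear of the edge. Lid at angle a: it lies at x = -235 cos a + 9 sin a, z = 235 sin a + 9 cos a mm from the lid's origin in the chest's axes. The bar can turn between the finger pads, so the fingers may point down throughout.
- basket: Open zinc basket, 90 (x) x 150 (y) x 60 mm, walls 3 mm, empty, about 0.24 kg (varies), loose, standing upright on the shut lid. Origin: centre of its underside. A fixed, rigid bail of 8 mm round wire rises from the middles of its short walls (y = +-75 mm) and runs straight along y for 130 mm, its centre line 150 mm above the origin.
- basket_grip (a point): Centre of the turned wooden grip on the basket's bail: 18 mm diameter, 40 mm long along the basket's y, 150 mm above the basket's underside. To either side of the wood 45 mm of bare straight wire is left to lie on the hook's prongs.
- stand: Dark steel stand, fixed, left or right of the chest. Base 170 x 150 x 12 mm. Origin: axis of its 20 mm square post (183 mm high), at bench level. A cross plate (front face 16 mm before the axis) carries a double hook: two level 8 mm round prongs along the stand's -x, at y = +-42 mm, tops 175 mm above the bench, straight to 112 mm before the axis, tips turned up to 195 mm high at 120 mm.
- hook_seat (a point): Midway between the two prongs, 78 mm before the post's axis, 179 mm above the bench: where the centre of the basket's grip lies when the bail rests across both prongs. Same axes as the stand: the prongs point to -x, the bail lies along y. The basket clears the post there.
- tube_rack: Fixed aluminium rack of three upright tubes (48 mm diameter, up to 170 mm high) holding stub wires up to 270 mm high, base 250 (x) x 75 mm. Origin: centre of its underside. It stands on the other side of the chest from the stand. Not used.
- red_candle: Red pillar candle, 60 mm diameter, 85 mm high, loose, standing beyond the chest. Origin: centre of its underside. Leave alone.
- white_candle: Cream pillar candle, 56 mm diameter, 65 mm high, loose, standing beyond the chest. Origin: centre of its underside. Leave alone.
- reel: Turned wooden reel, 64 mm diameter, 72 mm high, loose, standing on end beyond the chest. Origin: centre of its underside. Leave alone.
- pliers: Combination pliers with black handles, about 180 mm long, 14 mm high, loose, lying beyond the chest. Origin: near the middle, at bench level. Leave alone.

How it is judged (in metres and radians):
On the way, in this order (a step that is already met when the one before it is completed fails the run):
1. the basket hangs by its bail across both prongs of the hook, let go and still (x of basket_grip in the frame of hook_seat between -0.035 and 0.055 m and y of basket_grip in the frame of hook_seat between -0.025 and 0.025 m and z of basket_grip in the frame of hook_seat between -0.006 and 0.008 m and contact force between basket and stand above 0.8 N and contact force between the fingers and basket below 0.05 N and angle between basket's own z axis and vertical below 0.25 rad and linear speed of basket below 0.03 m/s), for 0.3 s.
2. the lid is at its balance point, still, with its handle gripped (value of joint lid_angle between 1.408 and 1.568 rad and velocity of joint lid_angle between -0.08 and 0.08 rad/s and contact force between the fingers and lid above 4 N and distance between the grasp point and lid_grip below 0.05 m), for 0.3 s.
At the end, for the whole second after the job is handed in: The basket hangs still and level on both prongs of the hook, grip centred within 25 mm, carried by the stand and not touched by the fingers; the lid is still within 0.08 rad of its balance point (1.49 rad), its handle gripped by the fingers with over 4 N (all of step 1 and all of step 2); the arm keeps its last pose, push and grip.
It fails at once if the lid goes over backwards (past 1.72 rad) (value of joint lid_angle above 1.72 rad).
It fails at once if the lid is let drop (falls faster than 2.5 rad/s) (velocity of joint lid_angle below -2.5 rad/s).
It fails at once if a candle, the reel or the pliers is moved by more than 30 mm (distance of any of red_candle, white_candle, reel, pliers from where it was at the start of the episode above 0.03 m).
It also fails if it takes over 72 s, if anything falls off the work surface, if the arm or the gripper's body presses on something with over 40 N, if the wrist force passes 120 N, or if a joint passes its speed limit or range.

### The arm

A 7-joint arm with a two-finger parallel gripper is mounted at the origin on the work surface. World frame = base frame: x ahead of the robot, y to its left, z up, the work surface at z = 0. Lengths are in m, angles in degrees, forces in N, time in s.
With the tool pointing down it reaches from about 0.35 to 0.9 m from the base axis. Payload 8.1 kg.
Tool frame: the origin (TCP) lies midway between the tips of the shut fingers; the grasp point (between the pads) lies 19 mm behind it; z points along the fingers, y is the line along which they close (so a half turn about z gives the same grasp; the last joint's range is limited). The gripper opens to 92 mm and grips with 3 to 60 N. Pads are 19 mm wide; open, the fingers measure 130 mm over their backs; the gripper's body (75 mm by 190 mm) begins 47 mm behind the grasp point.
Start: joints at [-5.879, 24.895, 1.432, 90.138, -0.665, 64.973, -4.303], TCP at [0.625, -0, 0.227] pointing down, gripper open.
Joint ranges: [-149.89, 149.89], [-25.12, 119.58], [-72.63, 75.52], [4.76, 147.25], [-75.54, 255.54], [6.69, 114.76], [-157.13, 157.13]. Speed limits (degrees/s): [127.2, 127.2, 172.46, 172.46, 180, 180, 180].

### API

Orientations are given as a 3x3 rotation matrix whose columns are the frame's x, y, z axes.
In Python, from plant import r gives the robot as it stands. The module is installed in compiled form; this text tells all that it offers. Calls block until the motion is done:
- r.reach(position, orientation): joint-space move of the TCP to a pose.
- r.servo_line(position, orientation=None, vel=0.15): straight line of the TCP; orientation=None keeps the orientation; vel is the mean speed in m/s.
- r.set_joints(angles): joint-space move.
- r.move_gripper(opening, f_grip=None): opening from 0.0 (shut) to 1.0 (fully open); f_grip is the grip in N (None keeps the last); returns when the fingers have stopped.
- r.wait(seconds).
- r.ik(position, orientation): joint angles nearest the present ones, or None.
- r.get_obs(): the state.
- r.snapshot(name): name is "scene" or "side" or "wrist"; returns a dict with "image" (420x560x3 uint8, blue, green, red), "mtx" (3x3 intrinsics, pixels), "k1" (the pictures are not rectified: a ray, as slopes to the right and down, at radius r is drawn at 1 + k1 r^2 times it, then the intrinsics apply), "pose" (4x4, takes a point from camera to world coordinates); the wrist camera has in their place "tool_from_camera" (4x4, takes a point from camera to tool coordinates, whose origin is the TCP and whose axes are the flange's). Camera axes: x right, y down, z forward; pixel columns grow to the right and rows downward; lengths in m; the calibration is good to about 2 mm. A picture is of the moment at which its call begins: read the wrist's pose just before it. There is no depth.
A pose or a line that the arm cannot do raises r.Unreachable and nothing moves.
- r.sign_off(): hands the job in; it is judged then, once.
The state is a dict: "t": time; "q": joint angles; "qvel": joint speeds; "effort": joint torques, N m; "eef_pos": TCP position; "tcp_rot": TCP orientation; "force": force on the tool from outside, world axes, zero at the start; "ft_torque": the same for the moment, N m; "grip_width": opening from 0.0 (shut) to 1.0 (fully open); "finger_force": force on a finger pad.
Only numpy, scipy, OpenCV 4.12 (cv2) and the standard library are available. Lean on these libraries where they do the work, as an engineer would, in place of code of your own. Each camera call takes 0.05 s, during which the arm holds its last target. There are 200 camera calls.

## Working session

There is one attempt and no reset: what is moved stays moved. The work goes in short steps, each a Python script; the robot and the scene stay as the last script left them, time stands still between calls to the robot, and variables do not carry over. Pictures are saved under pics/ and viewed, at most 10 in all, crops included, and the job is handed in when it is done.

```bash
mkdir -p pics
cat > h.py <<'E'
import numpy as np, cv2
from plant import r
def snap(name,fn):
    o=r.get_obs(); s=r.snapshot(name); cv2.imwrite('pics/'+fn+'.png',s['image'])
    P=s.get('pose')
    if P is None:
        T=np.eye(4);T[:3,:3]=o['tcp_rot'];T[:3,3]=o['eef_pos'];P=T@np.array(s['tool_from_camera'])
    np.savez('pics/'+fn+'.npz',mtx=s['mtx'],k1=s['k1'],P=P)
    return s
def load(fn):
    d=np.load('pics/'+fn+'.npz'); return d['mtx'],float(d['k1']),d['P']
def ray(fn,u,v):
    K,k,P=load(fn); p=cv2.undistortPoints(np.array([[[u,v]]],float),K,np.array([k,0,0,0.]))[0,0]
    return P[:3,3],P[:3,:3]@np.array([p[0],p[1],1])
def plane(fn,u,v,z):
    o,d=ray(fn,u,v); return o+d*(z-o[2])/d[2]
def proj(fn,X):
    K,k,P=load(fn); Q=np.linalg.inv(P)
    return cv2.projectPoints(np.array(X,float).reshape(-1,1,3),cv2.Rodrigues(Q[:3,:3])[0],Q[:3,3],K,np.array([k,0,0,0.]))[0][:,0]
def tri(a,b):
    (o1,d1),(o2,d2)=ray(*a),ray(*b)
    t=np.linalg.lstsq(np.c_[d1,-d2],o2-o1,rcond=None)[0]
    A,B=o1+d1*t[0],o2+d2*t[1]; return (A+B)/2,np.linalg.norm(A-B)
E
python3 - <<'E'
from h import *
print(r.get_obs())
for n in ('scene','side','wrist'):
    snap(n,n+'0'); print(n,load(n+'0')[2].round(3).tolist(), load(n+'0')[0].tolist())
E
```

```text
{'t': 0.0, 'q': array([-5.87795817, 24.93570554,  1.43155952, 90.19018757, -0.66572788,
       64.97290889, -4.30399841]), 'qvel': array([ 0.03055475, -0.00827164,  0.08886937,  0.03393345,  0.06341991,
       -0.13017636, -0.00827029]), 'effort': array([ 3.89017032e-04, -6.67853522e+01,  9.84863900e-01, -3.14464223e+01,
       -6.05165795e-02,  4.27553023e-02,  1.12382318e-04]), 'eef_pos': array([ 6.24479961e-01, -6.54231653e-05,  2.25945870e-01]), 'tcp_rot': array([[ 1.18528793e-04,  9.99998755e-01, -1.57369934e-03],
       [ 9.99999984e-01, -1.18734913e-04, -1.30885292e-04],
       [-1.31071982e-04, -1.57368380e-03, -9.99998753e-01]]), 'force': array([ 0.09213628, -1.40715391, -0.18747745]), 'ft_torque': array([-0.03391476,  0.01298112, -0.02991809]), 'finger_force': 0.0, 'grip_width': 1.0011397537650553}
scene [[0.537, 0.521, -0.663, 1.352], [0.843, -0.333, 0.422, -0.455], [-0.001, -0.786, -0.618, 0.838], [0.0, 0.0, 0.0, 1.0]] [[435.22056441661266, 0.0, 278.79496648086337], [0.0, 435.22056441661266, 208.59727657926902], [0.0, 0.0, 1.0]]
side [[-0.89, -0.257, 0.377, 0.114], [-0.457, 0.494, -0.74, 0.987], [0.004, -0.831, -0.557, 0.916], [0.0, 0.0, 0.0, 1.0]] [[499.1953102964072, 0.0, 288.48651676153], [0.0, 499.1953102964072, 210.5189075707482], [0.0, 0.0, 1.0]]
wrist [[1.0, 0.0, 0.0, 0.625], [0.0, -0.957, -0.29, 0.078], [0.0, 0.29, -0.957, 0.385], [0.0, 0.0, 0.0, 1.0]] [[337.6122956624624, 0.0, 277.41492679019854], [0.0, 337.6122956624624, 212.00449755489726], [0.0, 0.0, 1.0]]
```

View pics/scene0.png

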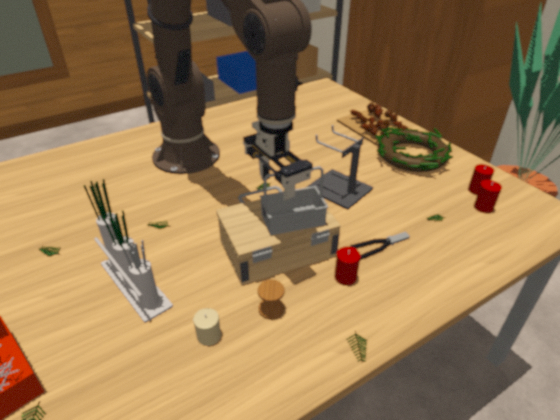

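View pics/side0.png

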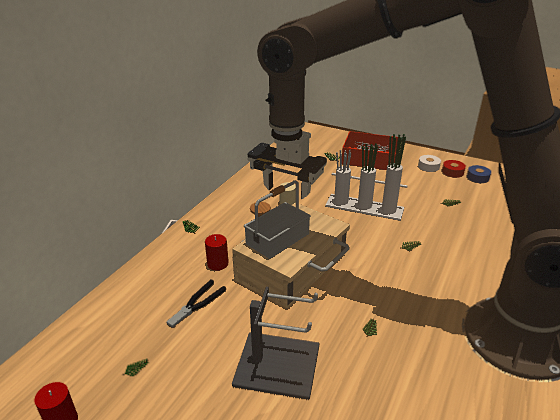

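View pics/wrist0.png

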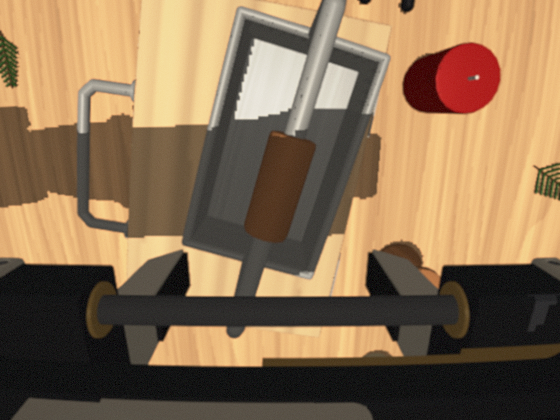

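The stand lies on the +y side with its prongs toward the robot, at about (265–325, 290–395) in the side view and (315–370, 125–205) in the scene view. In the wrist view the wooden grip runs from (293,135) to (265,238), and the lid's bow bar is at u≈83 from v≈88 to v≈215. The tube rack is on the -y side. Next I'll enlarge the stand.

Run:
```python
from h import *
a=cv2.imread('pics/side0.png')[280:405,225:345]; b=cv2.imread('pics/scene0.png')[115:215,300:380]
a=cv2.resize(a,None,fx=4,fy=4,interpolation=cv2.INTER_CUBIC); b=cv2.resize(b,None,fx=4,fy=4,interpolation=cv2.INTER_CUBIC)
c=np.zeros((500,800,3),np.uint8); c[:500,:480]=a; c[:400,480:]=b
cv2.imwrite('pics/c1.png',c)
w=cv2.imread('pics/wrist0.png'); hsv=cv2.cvtColor(w,cv2.COLOR_BGR2HSV)
m=((hsv[...,0]<15)&(hsv[...,1]>130)&(hsv[...,2]<140)).astype(np.uint8); m[:, :230]=0; m[:,330:]=0; m[260:]=0
n,l,st,ce=cv2.connectedComponentsWithStats(m); i=1+np.argmax(st[1:,4])
rect=cv2.minAreaRect(np.argwhere(l==i)[:,::-1].astype(np.float32)); bx=cv2.boxPoints(rect); print(st[i],rect,bx)
c=np.array(rect[0]); print('grip',plane('wrist0',*c,.258))
bx=sorted(bx.tolist(),key=lambda p:p[1]); e1=np.mean(bx[:2],0);e2=np.mean(bx[2:],0)
A,B=plane('wrist0',*e1,.258),plane('wrist0',*e2,.258); print(A,B,np.linalg.norm(A-B),np.degrees(np.arctan2(*(A-B)[:2])))
for p in [(83,88),(83,215),(133,92),(128,228)]: print(p,plane('wrist0',*p,.099))
# lid left edge and bar via mask columns
for v in (100,120,140,160,180,200): print(v,w[v,70:100:3].tolist()) if v in(100,) else None
```

```text
[ 245  131   70  111 4612] ((277.81353759765625, 187.48109436035156), (46.539093017578125, 107.34135437011719), 17.10272979736328) [[239.78922 231.93515]
 [271.35678 129.34055]
 [315.83786 143.02704]
 [284.2703  245.62164]]
grip [0.62555826 0.04899459 0.258     ]
[0.63138339 0.06841074 0.258     ] [0.61920409 0.02785071 0.258     ] 0.0423491578617479 16.71388404056842
(83, 88) [0.46523454 0.09774339 0.099     ]
(83, 215) [ 0.44833283 -0.01185143  0.099     ]
(133, 92) [0.50745991 0.09341084 0.099     ]
(128, 228) [ 0.48917236 -0.02423624  0.099     ]
100 [[122, 180, 231], [125, 188, 235], [126, 181, 231], [151, 162, 167], [191, 207, 213], [129, 138, 144], [87, 91, 91], [124, 181, 234], [134, 197, 242], [129, 193, 241]]
```

View pics/c1.png

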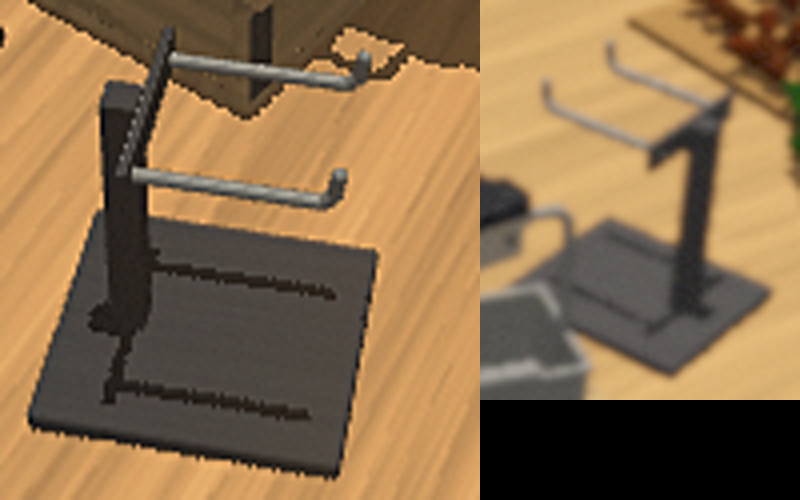

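Run:
```python
from h import *
S=lambda x,y:('side0',225+x/4-.4,280+y/4-.4)
C=lambda x,y:('scene0',300+(x-480)/4-.4,115+y/4-.4)
print('tip+y',tri(S(341,174),C(610,45))); print('tip-y',tri(S(364,56),C(546,84)))
print('root-y',tri(S(174,59),C(650,147)))
for n,p,z in [('tip+',S(341,172),.195),('tip-',S(364,54),.195),('root+',S(136,174),.171),('root-',S(174,59),.171)]: print(n,plane(*p,z))
b=[plane(*S(*p),.012) for p in [(98,212),(377,252),(338,464),(31,418)]]
print(np.round(b,4)); print([np.linalg.norm(b[i]-b[(i+1)%4]).round(3) for i in range(4)], np.mean(b,0))
print('scene tips',plane(*C(610,42),.195),plane(*C(546,81),.195),plane(*C(650,147),.171))
```

```text
tip+y (array([0.38935363, 0.35601635, 0.19097295]), np.float64(0.0036282385536983972))
tip-y (array([0.4136271 , 0.27553298, 0.19112909]), np.float64(0.0032605480753263145))
root-y (array([0.50893108, 0.30457708, 0.17301257]), np.float64(0.0012280014621489333))
tip+ [0.38726675 0.35675711 0.195     ]
tip- [0.41171433 0.27644    0.195     ]
root+ [0.48701923 0.38431127 0.171     ]
root- [0.51038898 0.30323907 0.171     ]
[[0.5714 0.2925 0.012 ]
 [0.4113 0.244  0.012 ]
 [0.3708 0.3836 0.012 ]
 [0.5287 0.4333 0.012 ]]
[np.float64(0.167), np.float64(0.145), np.float64(0.166), np.float64(0.147)] [0.47054163 0.33833646 0.012     ]
scene tips [0.39339714 0.3546008  0.195     ] [0.41736417 0.27437111 0.195     ] [0.50576975 0.30661922 0.171     ]
```

```bash
cat >> h.py <<'E'
def R(psi):
    c,s=np.cos(np.radians(psi)),np.sin(np.radians(psi)); return np.array([[-s,c,0],[c,s,0],[0,0,-1.]])
AX=np.array([.5145,.349]); YS=16.9; EX=np.array([np.cos(np.radians(YS)),np.sin(np.radians(YS))])
def st(): o=r.get_obs(); print(round(o['t'],2),o['eef_pos'].round(4),o['force'].round(1),round(o['grip_width'],3),round(o['finger_force'],1))
E
python3 - <<'E'
from h import *
r.servo_line([.6245,0,.31]); 
r.servo_line([.6256,.049,.31],R(-16.7)); r.servo_line([.6256,.049,.239]); st()
r.move_gripper(0,30); st()
r.servo_line([.6256,.049,.35],vel=.1); st()
p=AX-.2*EX
r.servo_line([.45,.17,.35],R(0),vel=.15)
r.servo_line([*p,.35],R(YS),vel=.15); st()
r.servo_line([*p,.215-.019],vel=.12); r.wait(.3); st()
snap('side','side1'); snap('scene','scene1')
a=cv2.imread('pics/side1.png')[190:400,200:480]; a=cv2.resize(a,None,fx=2.8,fy=2.8); cv2.imwrite('pics/c2.png',a)
E
```

```text
1.96 [0.626  0.0482 0.2396] [0.3 0.3 0.6] 1.003 0.0
3.11 [0.6255 0.049  0.239 ] [-0.4  0.4 -0.1] 0.185 30.0
4.37 [0.6253 0.049  0.3492] [-0.3  0.1 -1.6] 0.185 30.0
7.26 [0.324  0.2901 0.3499] [ 0.   0.6 -2.1] 0.191 30.0
8.99 [0.3232 0.291  0.1963] [ 0.8 -0.2 -2.4] 0.186 30.0
```

View pics/c2.png

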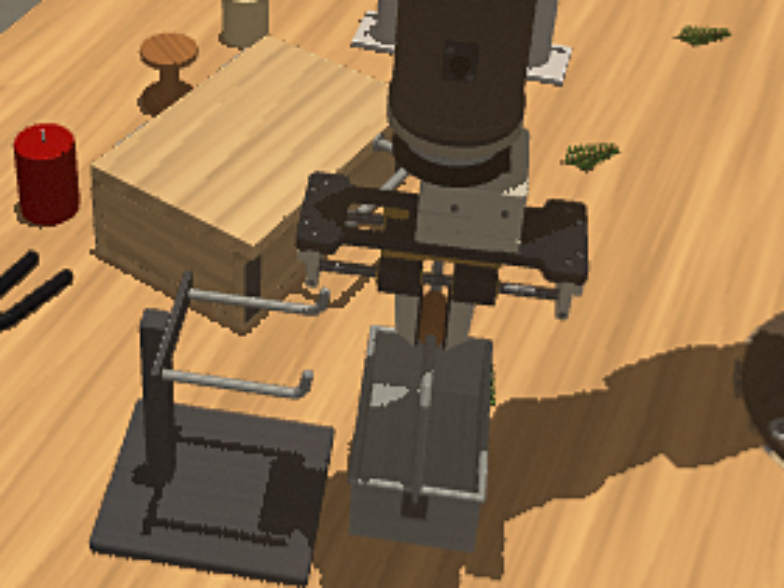

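The basket hangs level in the gripper, about 40 px short of the prong tips (325,300) and (308,380), with the bail square to the prongs. I'll slide it in, lower it and release.

Run:
```python
from h import *
p=AX-.075*EX
r.servo_line([*p,.196],vel=.08); st()
for z in (.170,.166,.163,.160,.158):
    r.servo_line([*p,z],vel=.04); r.wait(.2); st()
    if r.get_obs()['force'][2]>-.4: break
r.wait(.2); snap('side','side2')
a=cv2.imread('pics/side2.png')[190:400,200:480]; a=cv2.resize(a,None,fx=2.8,fy=2.8); cv2.imwrite('pics/c3.png',a)
```

```text
10.81 [0.4423 0.3272 0.1961] [ 0.1 -0.7 -3. ] 0.188 30.0
11.81 [0.4429 0.3273 0.1703] [-0.  -0.4 -1.4] 0.185 30.0
12.26 [0.4428 0.3272 0.1661] [ 0.2  0.  -3.1] 0.183 30.0
12.71 [0.4428 0.3272 0.163 ] [ 0.8  0.2 -1.9] 0.186 30.0
13.16 [0.4427 0.3272 0.16  ] [ 0.9 -0.3 -1.9] 0.189 30.0
13.61 [0.443  0.3274 0.1591] [-3.5 -2.1  9.3] 0.188 30.0
```

View pics/c3.png

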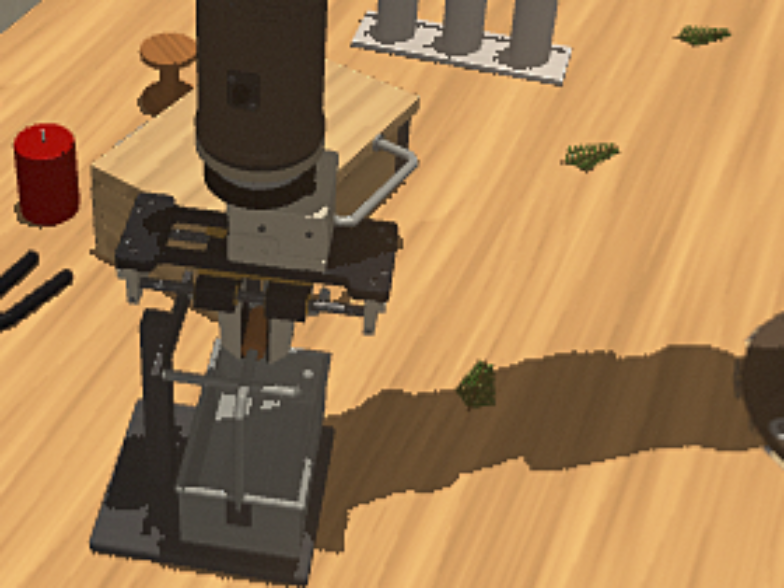

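The bail rests on the prongs: contact came at a bail height of 0.178 m, against 0.179 expected. The bail crosses the near prong at about (243,385). Now I'll release, retreat upward and look at the handle.

Run:
```python
from h import *
r.move_gripper(.42,30); r.wait(.2); st()
p=r.get_obs()['eef_pos']
r.servo_line([p[0],p[1],.30],vel=.12)
r.servo_line([.49,.02,.34],R(-8.8),vel=.25); r.move_gripper(.6); r.wait(.2); st()
snap('wrist','wrist1'); snap('side','side3')
a=cv2.imread('pics/side3.png')[190:400,200:480]; a=cv2.resize(a,(400,300)); w=cv2.imread('pics/wrist1.png'); w=cv2.resize(w,(400,300))
cv2.imwrite('pics/c4.png',np.hstack([a,w]))
```

```text
14.64 [0.4427 0.3272 0.1579] [-0.1  0.4  0. ] 0.421 0.0
18.1 [0.49 0.02 0.34] [ 0.7 -0.  -0.4] 0.599 0.0
```

View pics/c4.png

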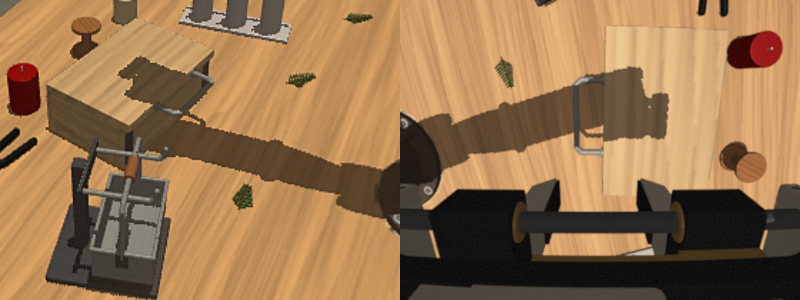

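The basket hangs level with its bail across both prongs and the fingers clear of it. In the wrist view, after rescaling to full size, the lid's front edge is at u≈287 and the bar at u≈247, v≈112–210. I'll measure the bar and lid edges precisely.

Run:
```python
from h import *
w=cv2.imread('pics/wrist1.png'); h=cv2.cvtColor(w,cv2.COLOR_BGR2HSV)
pts=[]
for v in range(122,204,4):
    c=[u for u in range(236,268) if h[v,u,1]<70]
    if c: pts.append((np.mean(c),v,len(c)))
print([(round(a,1),b,n) for a,b,n in pts])
X=np.array([plane('wrist1',a,b,.099)[:2] for a,b,n in pts if 3<=n<=12])
print(X[0],X[-1],X.mean(0)); k=np.polyfit(X[:,1],X[:,0],1); print('slope deg',np.degrees(np.arctan(k[0])),k)
col=[(v,sum(h[v,236:285,1]<70)) for v in range(98,228,2)]; print(col)
for p in [(288,36),(459,43),(287,272)]: print(plane('wrist1',*p,.108))
```

```text
[(np.float64(246.0), 122, 7), (np.float64(246.0), 126, 7), (np.float64(246.0), 130, 7), (np.float64(246.0), 134, 7), (np.float64(246.5), 138, 8), (np.float64(246.5), 142, 8), (np.float64(246.0), 146, 7), (np.float64(246.0), 150, 7), (np.float64(246.5), 154, 8), (np.float64(246.5), 158, 8), (np.float64(246.5), 162, 8), (np.float64(246.5), 166, 8), (np.float64(246.5), 170, 8), (np.float64(246.5), 174, 8), (np.float64(246.5), 178, 8), (np.float64(247.0), 182, 7), (np.float64(246.5), 186, 6), (np.float64(246.5), 190, 6), (np.float64(246.5), 194, 6), (np.float64(247.0), 198, 5), (np.float64(247.0), 202, 5)]
[0.46548959 0.08968208] [ 0.44976034 -0.00448097] [0.45771586 0.04352195]
slope deg 9.597479900156312 [0.1690921  0.45035664]
[(98, np.int64(0)), (100, np.int64(0)), (102, np.int64(0)), (104, np.int64(0)), (106, np.int64(2)), (108, np.int64(33)), (110, np.int64(36)), (112, np.int64(38)), (114, np.int64(39)), (116, np.int64(15)), (118, np.int64(12)), (120, np.int64(9)), (122, np.int64(7)), (124, np.int64(8)), (126, np.int64(7)), (128, np.int64(7)), (130, np.int64(7)), (132, np.int64(7))
[... 353 characters left out ...]
t64(8)), (170, np.int64(8)), (172, np.int64(8)), (174, np.int64(8)), (176, np.int64(8)), (178, np.int64(8)), (180, np.int64(8)), (182, np.int64(7)), (184, np.int64(6)), (186, np.int64(6)), (188, np.int64(6)), (190, np.int64(6)), (192, np.int64(6)), (194, np.int64(6)), (196, np.int64(5)), (198, np.int64(5)), (200, np.int64(5)), (202, np.int64(5)), (204, np.int64(6)), (206, np.int64(8)), (208, np.int64(12)), (210, np.int64(37)), (212, np.int64(35)), (214, np.int64(33)), (216, np.int64(6)), (218, np.int64(2)), (220, np.int64(0)), (222, np.int64(0)), (224, np.int64(0)), (226, np.int64(0))]
[0.5261424  0.17150119 0.108     ]
[0.71062036 0.14003409 0.108     ]
[ 0.48496232 -0.10147882  0.108     ]
```

Lid measured: front edge 276 mm (280 given), depth 187 mm (190 given), yaw about -9.2°, bar middle (0.4585, 0.043), hinge (0.690, 0.005). The sizes match, so I'll grip the bar.

```bash
cat >> h.py <<'E'
YC=-9.2; EC=np.array([np.cos(np.radians(YC)),np.sin(np.radians(YC))])
def lid(H,a,off=.015):
    d=-.235*np.cos(a)+.009*np.sin(a); p=H+d*EC
    return np.array([p[0],p[1],.09+.235*np.sin(a)+.009*np.cos(a)-off])
E
python3 - <<'E'
from h import *
r.move_gripper(.3,15)
r.servo_line([.4585,.043,.16],R(YC),vel=.2); r.servo_line([.4585,.043,.084],vel=.08); r.wait(.2); st()
r.move_gripper(0,15); r.wait(.3); st()
o=r.get_obs(); print('along',o['force'][:2]@EC, o['force'])
snap('wrist','wrist2')
# small lift
H=o['eef_pos'][:2]+.235*EC; print('H',H); np.save('H.npy',H)
for a in (.06,.12,.2): r.servo_line(lid(H,a),vel=.05); st(); print(r.get_obs()['force'][:2]@EC)
E
```

```text
21.24 [0.4588 0.0431 0.0844] [0.  0.7 1. ] 0.3 0.0
21.98 [0.4566 0.0432 0.0838] [-5.7  0.7  6.5] 0.1 15.0
along -5.768511945442013 [-5.7226893   0.74704098  6.51017086]
H [0.68857865 0.00564441]
22.47 [0.4576 0.0431 0.0983] [ 0.1  0.8 -3.5] 0.104 15.0
-0.059766969355531885
22.9 [0.4593 0.0428 0.1123] [-0.6  0.8 -4.6] 0.1 15.0
-0.7110767392823316
23.43 [0.4628 0.0422 0.1306] [-1.6  1.5 -3.1] 0.102 15.0
-1.8452989153210222
```

Run:
```python
from h import *
H=np.load('H.npy')
for i,a in enumerate(np.r_[np.arange(.3,1.41,.1),1.45,1.48]):
    r.servo_line(lid(H,a),vel=.07 if a<1.3 else .04); o=r.get_obs()
    if i%2==0 or a>1.3: print(round(a,2),end=' '); st()
    if np.linalg.norm(o['force'])>30: print('force stop'); st(); break
r.wait(.4); st()
snap('side','side4'); snap('scene','scene4')
a=cv2.imread('pics/side4.png')[110:410,180:480]; b=cv2.imread('pics/scene4.png')[60:320,140:400]
cv2.imwrite('pics/c5.png',np.hstack([cv2.resize(a,(400,400)),cv2.resize(b,(400,400))]))
```

```text
0.3 23.91 [0.4693 0.0411 0.1534] [-4.5  0.8 -2. ] 0.1 15.0
0.5 24.88 [0.4883 0.0379 0.1961] [-8.5  1.3  1. ] 0.102 15.0
0.7 25.84 [0.5151 0.0335 0.2343] [-14.    1.3   8.8] 0.106 15.0
0.9 26.81 [0.5508 0.0276 0.267 ] [-14.1  -0.1  14.5] 0.105 15.0
1.1 27.77 [0.5923 0.0207 0.2909] [-5.8 -0.9  8.2] 0.101 15.0
1.3 29.0 [0.6359 0.0134 0.305 ] [-3.1 -2.6  5.7] 0.104 15.0
1.4 29.74 [0.6587 0.0096 0.3087] [-1.6 -3.8  5.9] 0.1 15.0
1.45 30.18 [0.6706 0.0076 0.3098] [-2.5 -3.3  6.2] 0.103 15.0
1.48 30.51 [0.6775 0.0065 0.31  ] [-0.4 -3.7  5.7] 0.103 15.0
30.91 [0.6772 0.0066 0.31  ] [-1.2 -4.3  5.3] 0.101 15.0
```

View pics/c5.png

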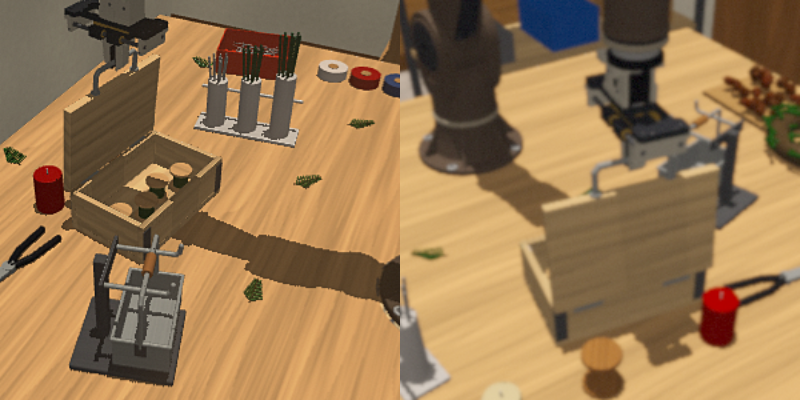

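The basket still hangs on both prongs (left panel, about (150,265)). The lid stands nearly upright, and its inner top +y corner is at about (65,103) in the left panel, or side image (229,187). I'll check the angle numerically.

Run:
```python
from h import *
ey=np.array([-EC[1],EC[0]])
for H in (np.load('H.npy'),np.array([.690,.005])):
  for a in (1.40,1.49,1.58):
    f=lambda x,y,z:np.r_[H+(x*np.cos(a)+z*np.sin(a))*EC+y*ey,.09-x*np.sin(a)+z*np.cos(a)]
    print(a,proj('side4',[f(-.19,.14,0),f(0,.14,0),f(-.19,-.14,0)]).round(1).tolist(),proj('scene4',[f(-.19,.14,.018),f(-.19,-.14,.018)]).round(1).tolist())
# lid left edge & top corner, sub-image measure
im=cv2.imread('pics/side4.png'); h=cv2.cvtColor(im,cv2.COLOR_BGR2HSV)
a=cv2.resize(im[140:270,215:315],(400,520),interpolation=cv2.INTER_CUBIC)
b=cv2.resize(cv2.imread('pics/scene4.png')[160:260,220:355],(400,296),interpolation=cv2.INTER_CUBIC)
c=np.zeros((520,800,3),np.uint8); c[:,:400]=a; c[:296,400:]=b; cv2.imwrite('pics/c6.png',c)
```

```text
1.4 [[236.9, 198.7], [231.4, 255.0], [304.1, 155.0]] [[344.3, 165.1], [232.0, 192.7]]
1.49 [[231.5, 195.7], [231.4, 255.0], [299.1, 152.6]] [[348.0, 168.5], [234.5, 196.8]]
1.58 [[226.2, 193.2], [231.4, 255.0], [294.1, 150.7]] [[351.7, 172.6], [237.1, 201.6]]
1.4 [[236.5, 198.4], [231.0, 254.7], [303.8, 154.8]] [[344.5, 165.4], [232.0, 193.1]]
1.49 [[231.1, 195.4], [231.0, 254.7], [298.8, 152.4]] [[348.2, 168.9], [234.5, 197.3]]
1.58 [[225.8, 192.9], [231.0, 254.7], [293.8, 150.5]] [[351.9, 172.9], [237.2, 202.1]]
```

View pics/c6.png

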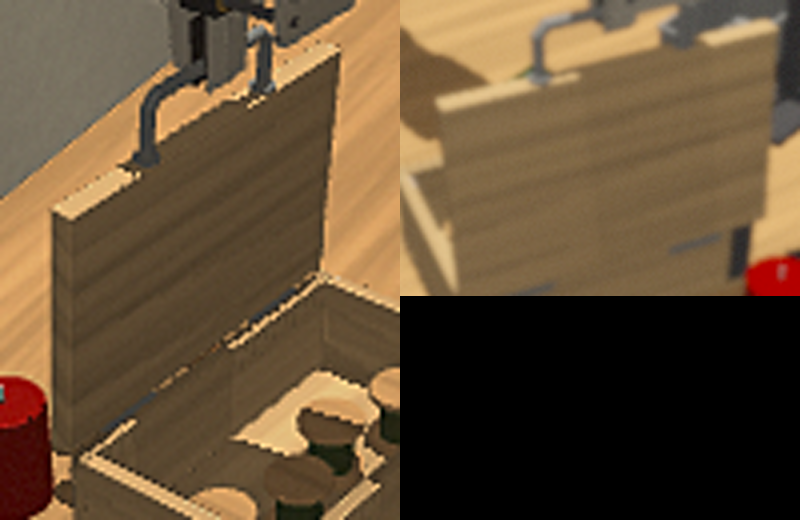

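The observed corners, side (233,195) and (300,152) and scene (348,172) and (233,196), fit 1.47–1.49 rad. The lid is at its balance point, so I'll hand in.

Run:
```python
from h import *
r.wait(.5); st(); print(r.sign_off())
```

```text
31.51 [0.6772 0.0066 0.31  ] [-0.9 -5.4  4.2] 0.103 15.0
the job is handed in; nothing more can be done
None
```

The basket hangs released on both prongs, and the lid is held still at about 1.48 rad with its handle gripped at 15 N; I signed off at 31.5 s, but the call returned no verdict.

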